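# Hold a glue-up of turned rings under a spring press stick

## Task

Build up the ornament on the picture-frame corner: thread the wide wooden ring down the dowel fully home, then the narrow ring fully home on top of it. Then lift the spring press stick out of its stand and keep it in the gripper, upright, with its rubber foot centred on the dark circle round the narrow ring's hole, pushing gently straight down so that the foot is pushed about half-way into the stick; finish while holding it there, do not let go. Leave the jar, the tin and the cork block alone, and never push so hard as to ram the rings.

Things in the scene. Friction and masses are not known exactly. Their poses are not given: they have to be found in the camera images.
- frame: Fixed dark-wood corner of a picture frame, 25 mm thick, flat-topped, edged with gilt lines: an L of two 76 mm wide arms. Origin on the bench straight under the dowel, which stands in the middle of the corner square; one arm runs 132 mm from it along +x, the other 132 mm along -y. z is up.
- dowel_foot (a point): Where the dowel leaves the frame's flat top (25 mm above the bench), on its axis; z up. The upright light-wood dowel is 14 mm across and 34 mm tall, its last 4 mm tapered to 8 mm.
- dowel_tip (a point): The top end of the dowel, on its axis, 34 mm above dowel_foot.
- ring_wide_mid (a point): Centre (half-way up, on the axis) of the wide loose wooden ring: 56 mm outside diameter, 20 mm tall, 17 mm bore straight through, about 50 g; lies flat on the bench at the start. z is its axis, both ends alike.
- ring_narrow_mid (a point): Centre (half-way up, on the axis) of the narrow loose wooden ring: 40 mm outside diameter, 20 mm tall, 17 mm bore, about 30 g; lies flat on the bench at the start. z is its axis; a thin dark circle 24 mm across is marked round the hole on both ends. Home on the wide ring its top is 40 mm above the frame, 6 mm above the dowel's tip.
- stand: Fixed plywood block 80 x 80 mm, 60 mm tall, with an upright 31 mm hole through its middle in which the press stick hangs by its collar. Origin under its middle, on the bench.
- press: Loose press stick, about 120 g, upright in the stand at the start: wooden handle (26 mm diameter, 50 mm long) above a steel collar (44 mm diameter, 6 mm thick), a steel barrel (24 mm, 20 mm long) and a sprung rubber foot. Origin on the axis at the collar's underside, z up along the handle; handle from 6 to 56 mm, foot's underside at -45 mm. Raise it over 45 mm to clear the stand.
- press_grip (a point): The middle of the press stick's handle, on its axis, 31 mm above the collar's underside and 25 mm above its top: the place to grip it. z up along the handle.
- foot_face (a point): Centre of the underside of the press stick's round rubber foot (24 mm diameter), 76 mm below press_grip when the foot is out; moves up with the foot as it is pushed in.
- plunger (a joint): How far the sprung foot is pushed into the stick: 0 m fully out, 0.016 m at its stop; spring of 400 N/m (half-way, 0.008 m, takes 3.2 N).
- ring_wide: The wide ring (see ring_wide_mid); origin at the centre of its underside.
- ring_narrow: The narrow ring (see ring_narrow_mid); origin at the centre of its underside.
- jar: Bystander: amber glass jar, 66 mm diameter, 85 mm tall; origin under its middle.
- tin: Bystander: steel tin with a blank paper label, 80 mm diameter, 100 mm tall; origin under its middle.
- block: Bystander: cork sanding block, 45 x 75 x 28 mm; origin under its middle.
There are look-alikes about, which are no part of the job. Leave any green look-alike of the press alone.

How it is judged:
On the way, in this order (a step that is already met when the one before it is completed fails the run):
1. the wide ring is fully home on the dowel (horizontal distance between ring_wide_mid and dowel_foot below 0.004 m and z of ring_wide_mid in the frame of dowel_foot between 0.0075 and 0.0125 m and angle between the z axis of ring_wide_mid and the z axis of dowel_foot, either way round below 0.07 rad), for 0.2 s.
2. the narrow ring is fully home on top of the wide one (all of step 1 and horizontal distance between ring_narrow_mid and dowel_foot below 0.004 m and z of ring_narrow_mid in the frame of dowel_foot between 0.0275 and 0.0325 m and angle between the z axis of ring_narrow_mid and the z axis of dowel_foot, either way round below 0.07 rad), for 0.2 s.
At the end, for the whole second after the job is handed in: Wide ring below, narrow above, each flat and within 2.5 mm of home, no finger on them; press stick held by the fingers, still, upright within 0.12 rad, foot within 7 mm of the narrow ring's centre, pushed in 4.5 to 12.5 mm, pressing the ring with 1 to 9 N (all of step 2 and horizontal distance between foot_face and ring_narrow_mid below 0.007 m and angle between press_grip's own z axis and vertical below 0.12 rad and value of joint plunger between 0.0045 and 0.0125 m and linear speed of press below 0.02 m/s and contact force between press and ring_narrow between 1 and 9 N and contact force between the fingers and press above 2 N and contact force between the fingers and ring_wide below 0.1 N and contact force between the fingers and ring_narrow below 0.1 N); the arm keeps its last pose, push and grip.
It fails at once if the jar was disturbed (moved more than 30 mm) (distance of jar from where it was at the start of the episode above 0.03 m).
It fails at once if the tin was disturbed (moved more than 30 mm) (distance of tin from where it was at the start of the episode above 0.03 m).
It fails at once if the block was disturbed (moved more than 30 mm) (distance of block from where it was at the start of the episode above 0.03 m).
It fails at once if the press stick rammed the narrow ring (over 20 N) (contact force between press and ring_narrow above 20 N).
It also fails if it takes over 72 s, if anything falls off the work surface, if the arm or the gripper's body presses on something with over 40 N, if the wrist force passes 120 N, or if a joint passes its speed limit or range.

## Robot

A 6-joint arm with a two-finger parallel gripper is mounted at the origin on the work surface. World frame = base frame: x ahead of the robot, y to its left, z up, the work surface at z = 0. Lengths are in m, angles in rad, forces in N, time in s.
With the tool pointing down it reaches from about 0.35 to 0.775 m from the base axis. Payload 7.3 kg.
Tool frame: the origin (TCP) lies at the very end of the fingers, on their centre line; the grasp point (between the pads) lies 19 mm behind it; y points along the fingers, z is the direction in which the jaws open and shut, and the axes are right-handed (so a half turn about y gives the same grasp; the last joint's range is limited). The gripper opens to 92 mm and grips with 3 to 60 N. Pads are 19 mm wide; open, the fingers measure 130 mm over their backs; the gripper's body (75 mm by 190 mm) begins 47 mm behind the grasp point.
Start: joints at [-0.146, 0.342, 1.524, -0, 1.275, -0.146], TCP at [0.525, 0, 0.227] pointing down, gripper open.
Joint ranges: [-2.53, 2.53], [-0.77, 2.02], [0.04, 2.7], [-1, 4.14], [0.28, 2.66], [-3.11, 3.11]. Speed limits (rad/s): [2.57, 2.57, 3.14, 3.14, 3.14, 3.14].

## Interface

Orientations are given as [roll, pitch, yaw] about the fixed x, y, z axes, in that order (R = Rz(yaw) Ry(pitch) Rx(roll)).
In Python, from workcell import bot gives the robot as it stands.
- The arm moves only by the tool servo_tool, never from a script. Its argument "steps" is a list of rows, each a list of 3 entries, a list of its own where there are three numbers: the shift along the tool's x, y, z in cm, then the turn, a rotation vector about the tool's x, y, z in degrees, then the closure, from 0 (fully open) to 1 (shut). In form: [[[x, y, z], [rx, ry, rz], jaw], ...]. A call has 1 to 10 rows; each row is the pose to reach, as a shift and turn from the pose commanded when the call began, along the tool's axes at that moment; what a row does not reach only later rows make up. A row lasts 1/12 s, in which the tool goes at most 41.7 mm and 7.16 degrees, less where a joint would pass 70% of its speed; a pose out of reach is approached as far as the arm can. A call with a gripper value outside its range is refused whole. The fingers move at their own pace and stop on an object; the grip force is fixed at half the most. Time passes only in rows, so rows that repeat a pose let the fingers close. It gives the time, the measured TCP pose, the force and the opening at its end, in the units of the state.
- bot.observe(): the state, without advancing time (a new reading comes with each control period).
- bot.get_image(name): name is "scene" or "side" or "wrist"; returns a dict with "img" (384x512x3 uint8, red, green, blue), "K" (3x3 intrinsics, pixels), "k1" (the pictures are not rectified: a ray, as slopes to the right and down, at radius r is drawn at 1 + k1 r^2 times it, then the intrinsics apply), "R" (3x3) and "t" (3): a world point X has camera coordinates R X + t. Camera axes: x right, y down, z forward; pixel columns grow to the right and rows downward; lengths in m; the calibration is good to about 2 mm. A picture is of the moment at which its call begins. There is no depth.
- bot.finish_job(): hands the job in, once; it reports no verdict.
The state is a dict: "t": time; "q": joint angles; "joint_velocities": joint speeds; "joint_torque": joint torques, N m; "tool_pos": TCP position; "ee_rot": TCP orientation; "ft_force": force on the tool from outside, world axes, zero at the start; "torque": the same for the moment, N m; "finger_gap": finger opening in m.
Only numpy, scipy, OpenCV 4.12 (cv2) and the standard library are available. Lean on these libraries where they do the work, as an engineer would, in place of code of your own. Each camera call takes 0.05 s, during which the arm holds its last target.

## Working session

There is one attempt and no reset: what is moved stays moved. The work goes in short steps, Python scripts to look and compute and a tool call to move; the robot and the scene stay as the last step left them, time stands still between calls to the robot, and variables do not carry over. Pictures are saved under pics/ and viewed, and the job is handed in when it is done.

Besides the shell and the picture viewer there is one more tool, called by a JSON object that holds its "api" and its "payload", one argument or row to a line. servo_tool: Moves the arm, as the interface text tells. Its arguments: {"type":"object","properties":{"steps":{"type":"array","items":{"type":"array"}}},"required":["steps"]}

```bash
mkdir -p pics; ls
python3 - <<'E'
from workcell import bot
import cv2, numpy as np
print(bot.observe())
for n in ["scene","side","wrist"]:
    d=bot.get_image(n)
    cv2.imwrite(f"pics/{n}0.png",cv2.cvtColor(d["img"],cv2.COLOR_RGB2BGR))
    np.savez(f"pics/{n}0.npz",**d)
    print(n,d["K"].tolist(),d["k1"],np.round(d["R"],4).tolist(),np.round(d["t"],4).tolist())
E
```

```text
pics
{'t': 0.0, 'q': array([-1.45968148e-01,  3.42713493e-01,  1.52503316e+00, -6.31330879e-06,
        1.27540141e+00, -1.46007919e-01]), 'joint_velocities': array([ 2.33126803e-06,  1.88655296e-04, -7.51333391e-04, -1.33245934e-03,
        3.02574896e-04, -5.90008931e-04]), 'joint_torque': array([ 7.61924657e-04, -4.31245601e+01, -2.44219762e+01,  7.17750052e-02,
        5.59406646e-02, -1.04314388e-04]), 'tool_pos': array([5.24583689e-01, 9.82422702e-05, 2.26044126e-01]), 'ee_rot': array([-1.57233607e+00,  2.20323495e-04, -1.57075488e+00]), 'ft_force': array([0.00639611, 0.07869258, 0.01449858]), 'torque': array([0.00958546, 0.01616959, 0.0345679 ]), 'finger_gap': 0.09191385737284608}
scene [[461.21926430557403, 0.0, 252.68066145869327], [0.0, 461.21926430557403, 191.57449181560773], [0.0, 0.0, 1.0]] 0.001275124665758892 [[0.0337, 0.9993, 0.0158], [0.803, -0.0177, -0.5957], [-0.595, 0.0328, -0.8031]] [0.0297, -0.3816, 1.691]
side [[367.77420040929366, 0.0, 252.7078059695582], [0.0, 367.77420040929366, 192.78543194161537], [0.0, 0.0, 1.0]] -0.07755229083015369 [[-0.9958, -0.0895, 0.017], [-0.0792, 0.7596, -0.6456], [0.0449, -0.6442, -0.7635]] [0.5238, 0.1535, 0.9418]
wrist [[290.6601683595929, 0.0, 255.59980559074828], [0.0, 290.6601683595929, 192.62630781807462], [0.0, 0.0, 1.0]] 0.012024386326530594 [[1.0, 0.0004, -0.0014], [0.0008, -0.9663, 0.2575], [-0.0013, -0.2575, -0.9663]] [-0.5248, -0.0325, 0.389]
```

View pics/scene0.png

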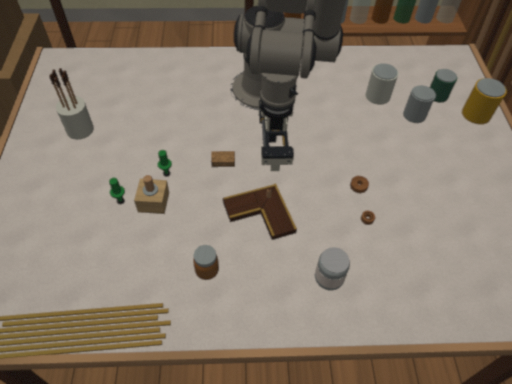

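View pics/side0.png

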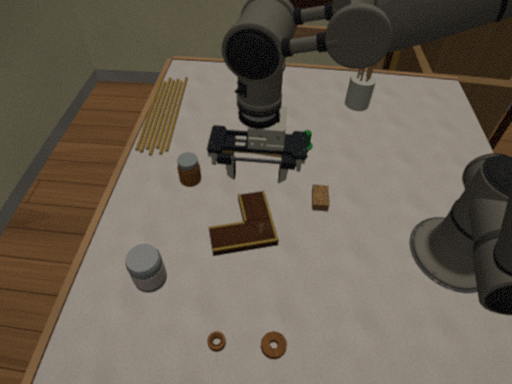

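View pics/wrist0.png

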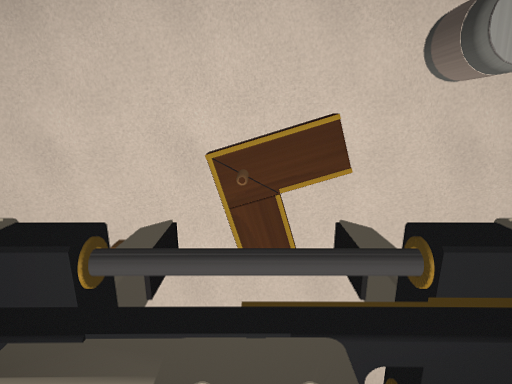

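```bash
cat > h.py <<'E'
import cv2, numpy as np
from scipy.spatial.transform import Rotation as Rot
def snap(n,tag):
    from workcell import bot
    d=bot.get_image(n); cv2.imwrite(f"pics/{n}{tag}.png",cv2.cvtColor(d["img"],cv2.COLOR_RGB2BGR)); np.savez(f"pics/{n}{tag}.npz",**d); return d
def load(n,tag): return dict(np.load(f"pics/{n}{tag}.npz"))
def ray(d,u,v):
    p=cv2.undistortPoints(np.array([[[u,v]]],float),d["K"],np.array([float(d["k1"]),0,0,0,0]))[0,0]
    R=d["R"]; c=-R.T@d["t"]; return c,R.T@np.array([p[0],p[1],1.])
def onz(d,u,v,z):
    c,r=ray(d,u,v); return c+r*(z-c[2])/r[2]
def proj(d,X):
    X=np.atleast_2d(X).astype(float)
    return cv2.projectPoints(X,cv2.Rodrigues(d["R"])[0],d["t"].astype(float),d["K"],np.array([float(d["k1"]),0,0,0,0]))[0][:,0]
def tri(obs):
    A=np.zeros((3,3));b=np.zeros(3)
    for d,u,v in obs:
        c,r=ray(d,u,v); r/=np.linalg.norm(r); P=np.eye(3)-np.outer(r,r); A+=P;b+=P@c
    return np.linalg.solve(A,b)
def crop(n,tag,u0,v0,u1,v1,s,out):
    im=cv2.imread(f"pics/{n}{tag}.png")[v0:v1,u0:u1]
    cv2.imwrite(f"pics/{out}.png",cv2.resize(im,None,fx=s,fy=s,interpolation=cv2.INTER_CUBIC))
E
python3 - <<'E'
from h import *
crop("scene","0",330,160,400,240,7,"c1")
crop("scene","0",100,140,190,220,7,"c2")
crop("side","0",190,315,300,375,7,"c3")
crop("wrist","0",190,100,360,250,4,"c4")
for n in["scene","side","wrist"]:
    d=load(n,"0"); print(n,-d["R"].T@d["t"])
E
```

```text
scene [ 1.31160059 -0.09181089  1.13022094]
side [0.49153018 0.53699432 0.80925834]
wrist [0.52532319 0.06901989 0.38351804]
```

View pics/c1.png

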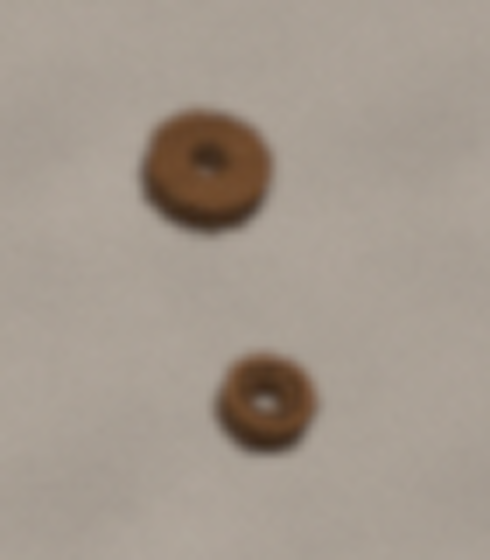

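View pics/c2.png

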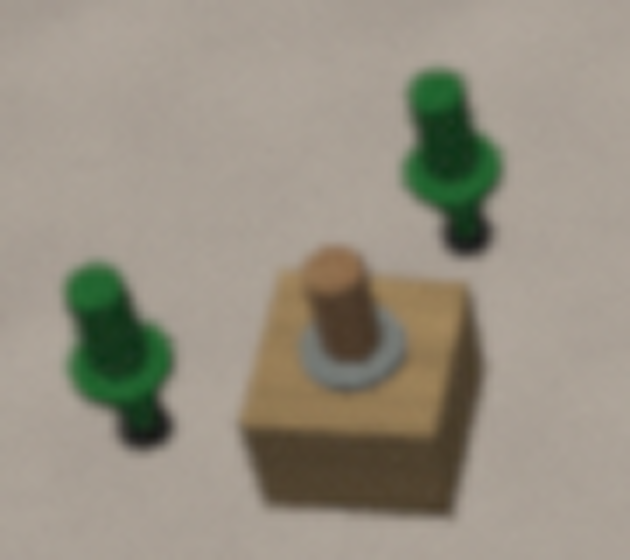

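View pics/c3.png

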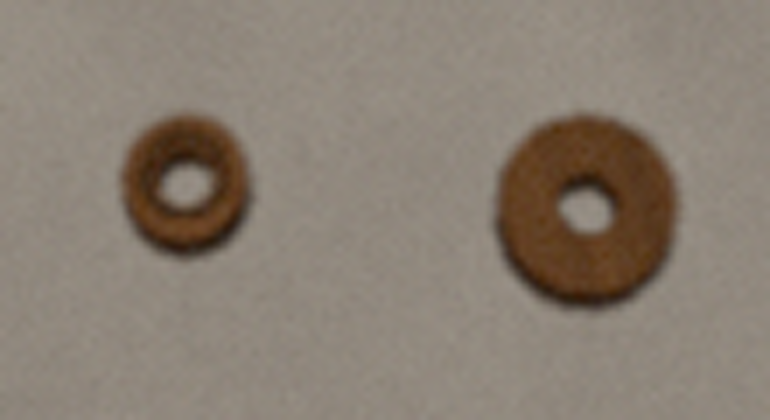

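View pics/c4.png

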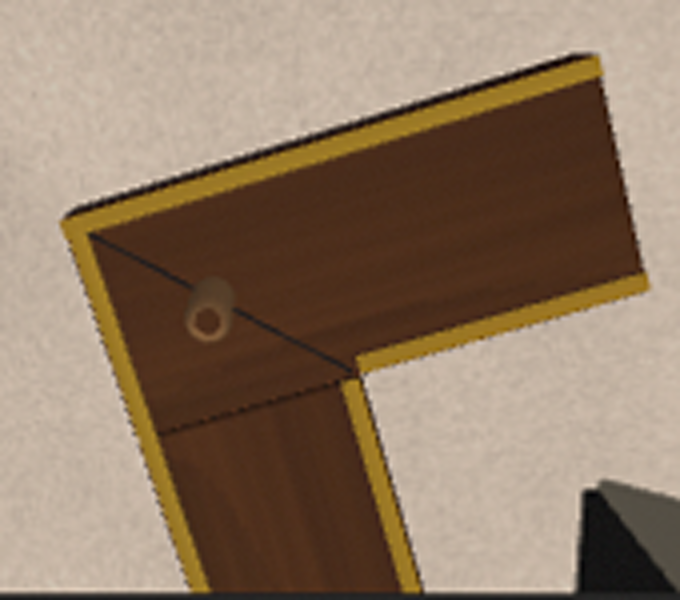

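```bash
cat >> h.py <<'E'
def c2p(x,y,u0,v0,s): return (x+.5)/s-.5+u0,(y+.5)/s-.5+v0
E
python3 - <<'E'
from h import *
sc,sd,wr=[load(n,"0") for n in("scene","side","wrist")]
for nm,a,b in [("wide",(207,157),(588,204)),("narrow",(267,383),(187,178))]:
    p=c2p(*a,330,160,7);q=c2p(*b,190,315,7)
    print(nm,onz(sc,*p,.02),onz(sd,*q,.02),tri([(sc,*p),(sd,*q)]))
# outer extents of top face
p=c2p(208,321,190,100,4); print("dowel tip wrist",p,onz(wr,*p,.059))
c=[c2p(x,y,190,100,4) for x,y in [(64,220),(600,57),(648,283),(357,368)]]
P=[onz(wr,*k,.025) for k in c]
print(np.round(P,4)); print([np.linalg.norm(P[i]-P[i+1]) for i in range(3)])
p=c2p(333,268,100,140,7); print("handle top",onz(sc,*p,.116))
p=c2p(352,352,100,140,7); print("collar",onz(sc,*p,.066))
c=[c2p(x,y,100,140,7) for x,y in [(281,268),(465,285),(437,435),(241,427)]]
P=np.array([onz(sc,*k,.06) for k in c]);print(np.round(P,4),P.mean(0))
for nm,u,v,z in [("tin",333,255,.1),("jar",205,253,.085),("block",223,155,.028),("tin2",420,95,.1)]:
  print(nm,onz(sc,u,v,z))
for nm,a in [("g1",(97,285)),("g2",(438,90))]:
  p=c2p(*a,100,140,7); print(nm,onz(sc,*p,.101))
E
```

```text
wide [0.45975012 0.28028133 0.02      ] [0.45680723 0.28187059 0.02      ] [0.45692136 0.28112858 0.01674389]
narrow [0.57848538 0.28491097 0.02      ] [0.57812969 0.2857346  0.02      ] [0.57809736 0.28532048 0.0191907 ]
dowel tip wrist (241.625, 179.875) [ 0.50893135 -0.00239729  0.059     ]
[[ 0.4632  0.0219  0.025 ]
 [ 0.6246  0.0704  0.025 ]
 [ 0.6447  0.0023  0.025 ]
 [ 0.5545 -0.0252  0.025 ]]
[np.float64(0.16854318147640338), np.float64(0.07096045242837652), np.float64(0.09431760008505935)]
handle top [ 0.50611241 -0.34295208  0.116     ]
collar [ 0.51049235 -0.34311522  0.066     ]
[[ 0.4612 -0.3786  0.06  ]
 [ 0.4719 -0.3009  0.06  ]
 [ 0.5488 -0.3062  0.06  ]
 [ 0.543  -0.3855  0.06  ]] [ 0.50620289 -0.34278065  0.06      ]
tin [0.75258837 0.14681761 0.1       ]
jar [ 0.7304362  -0.17799684  0.085     ]
block [ 0.34918513 -0.13571208  0.028     ]
tin2 [0.16152363 0.51916364 0.1       ]
g1 [ 0.50091383 -0.44015948  0.101     ]
g2 [ 0.39930798 -0.3123271   0.101     ]
```

{"api": "servo_tool", "payload": {
  "steps": [
    [[-4, 0, -1], [0, 0, 0], 0],
    [[-8, 0, -2], [0, 0, 0], 0],
    [[-12, 0, -3], [0, 0, 0], 0],
    [[-16, 0, -4], [0, 0, 0], 0],
    [[-20, 1, -5], [0, 0, 0], 0],
    [[-24, 2.5, -6], [0, 0, 0], 0],
    [[-28.1, 3.9, -6.8], [0, 0, 0], 0],
    [[-28.1, 3.9, -6.8], [0, 0, 0], 0],
    [[-28.1, 3.9, -6.8], [0, 0, 0], 0],
    [[-28.1, 3.9, -6.8], [0, 0, 0], 0]
  ]
}}

```text
t: 0.98
tool_pos: [0.457, 0.2807, 0.1876]
ee_rot: [-1.571, -0.001, -1.57]
ft_force: [0.7, -1.1, 0.1]
finger_gap: 0.0919
```

Run:
```python
from h import *
from workcell import bot
d=snap("wrist","1"); o=bot.observe(); print(o["t"],o["tool_pos"],o["ee_rot"],o["ft_force"])
```

```text
1.0333 [0.45751068 0.28011088 0.18798474] [-1.57031180e+00 -4.72138223e-04 -1.57116872e+00] [-0.95242003  0.13328864  0.47194133]
```

View pics/wrist1.png

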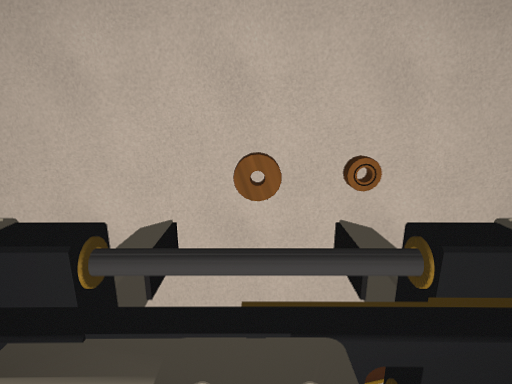

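Run:
```python
from h import *
crop("wrist","1",225,145,390,210,4.8,"c5")
d=load("wrist","1")
im=cv2.cvtColor(d["img"],cv2.COLOR_RGB2HSV)
m=((im[...,1]>100)).astype(np.uint8); m[215:]=0
n,l,s,c=cv2.connectedComponentsWithStats(m); 
for i in range(1,n):
    if s[i,4]>100: print(s[i],c[i])
```

```text
[ 233  153   48   48 1668] [257.03657074 176.7236211 ]
[344 156  38  35 939] [362.36528222 173.03088392]
```

View pics/c5.png

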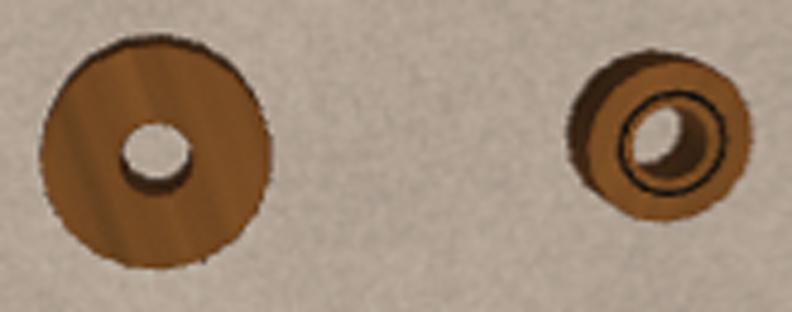

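Run:
```python
from h import *
d=load("wrist","1")
for a in [(156,157),(671,142)]:
    p=c2p(*a,225,145,4.8); print(p,onz(d,*p,.02))
a=onz(d,*c2p(40,156,225,145,4.8),.02);b=onz(d,*c2p(271,156,225,145,4.8),.02);print("width",a-b, (a+b)/2)
a=onz(d,*c2p(156,43,225,145,4.8),.02);b=onz(d,*c2p(156,268,225,145,4.8),.02);print("h",a-b,(a+b)/2)
# TCP projected
print(proj(d,[[.45751,.28011,.02]]))
```

```text
(257.1041666666667, 177.3125) [0.45915118 0.28097322 0.02      ]
(364.39583333333337, 174.1875) [0.58099876 0.28476362 0.02      ]
width [-5.48985291e-02 -8.85450598e-05  0.00000000e+00] [0.45903044 0.28121413 0.02      ]
h [-0.00015773  0.05458495  0.        ] [0.45915168 0.28075242 0.02      ]
[[255.66466626 178.05086729]]
```

{"api": "servo_tool", "payload": {
  "steps": [
    [[0, 4, 0.2], [0, 0, 0], 0],
    [[0, 8, 0.2], [0, 0, 0], 0],
    [[0, 12, 0.2], [0, 0, 0], 0],
    [[0, 15, 0.2], [0, 0, 0], 0],
    [[0, 17, 0.2], [0, 0, 0], 0],
    [[0, 18.1, 0.2], [0, 0, 0], 0],
    [[0, 18.1, 0.2], [0, 0, 0], 0.2],
    [[0, 18.1, 0.2], [0, 0, 0], 0.5],
    [[0, 18.1, 0.2], [0, 0, 0], 0.6],
    [[0, 18.1, 0.2], [0, 0, 0], 0.8]
  ]
}}

```text
t: 1.87
tool_pos: [0.4603, 0.2812, 0.0085]
ee_rot: [-1.568, 0.001, -1.571]
ft_force: [0.1, 0.7, 1.1]
finger_gap: 0.0695
```

{"api": "servo_tool", "payload": {
  "steps": [
    [[0, 0, 0], [0, 0, 0], 0.8],
    [[0, 0, 0], [0, 0, 0], 0.8],
    [[0, 0, 0], [0, 0, 0], 0.8],
    [[0, 0, 0], [0, 0, 0], 0.8]
  ]
}}

```text
t: 2.2
tool_pos: [0.4596, 0.2813, 0.0078]
ee_rot: [-1.569, 0.001, -1.571]
ft_force: [-0.6, -0.7, 7.0]
finger_gap: 0.0556
```

{"api": "servo_tool", "payload": {
  "steps": [
    [[0, 0, 0], [0, 0, 0], 0.8],
    [[0, -1, 0], [0, 0, 0], 0.8],
    [[0, -4, 0], [0, 0, 0], 0.8],
    [[0, -8, 0], [0, 0, 0], 0.8],
    [[0, -12, 0], [0, 0, 0], 0.8],
    [[0, -12, 0], [0, 0, 0], 0.8],
    [[0, -12, 0], [0, 0, 0], 0.8]
  ]
}}

```text
t: 2.78
tool_pos: [0.4603, 0.2817, 0.1297]
ee_rot: [-1.565, 0.002, -1.57]
ft_force: [-0.1, 0.7, -0.5]
finger_gap: 0.0556
```

Run:
```python
from h import *
from workcell import bot
d=snap("wrist","2"); o=bot.observe(); print(o["t"],o["tool_pos"],o["ee_rot"],o["ft_force"],o["finger_gap"])
snap("side","2")
a=cv2.imread("pics/wrist2.png"); b=cv2.imread("pics/side2.png")[250:384,180:340]
cv2.imwrite("pics/m2.png",np.vstack([a,cv2.resize(b,(512,429),interpolation=cv2.INTER_CUBIC)[:210]]))
crop("side","2",200,180,340,380,4,"c6")
```

```text
2.8333 [0.45904637 0.28113305 0.12765856] [-1.56917062e+00  6.54468147e-04 -1.57056023e+00] [-0.09784425 -0.39678545 -1.20847024] 0.05540411545440759
```

View pics/wrist2.png

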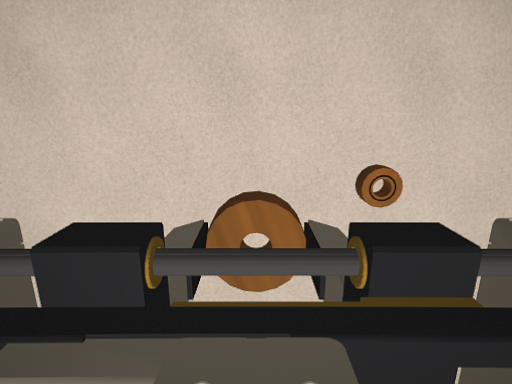

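View pics/side2.png

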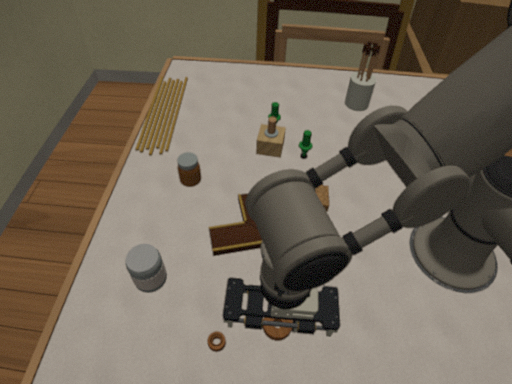

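Run:
```python
from h import *
crop("wrist","2",180,180,332,302,5,"c7")
```

```text
(no output)
```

View pics/c7.png

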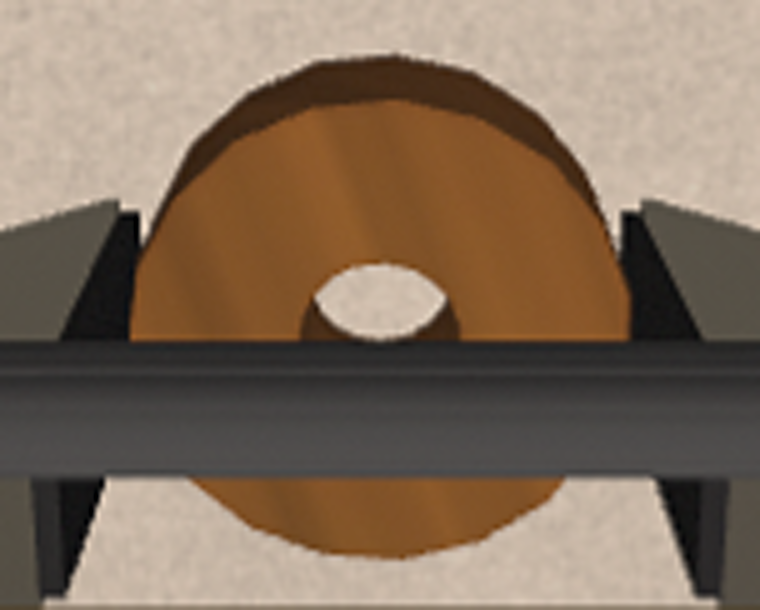

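```bash
cat >> h.py <<'E'
from scipy.optimize import least_squares
def fitcirc(d,ext,rad,X0,free=3):
    """ext: (umin,umax,vmin,vmax) in px; fit circle centre x,y(,z)"""
    th=np.linspace(0,2*np.pi,181)
    def f(p):
        X=np.array(X0,float); X[:free]=p
        P=proj(d,X+rad*np.c_[np.cos(th),np.sin(th),0*th])
        e=np.array([P[:,0].min(),P[:,0].max(),P[:,1].min(),P[:,1].max()])
        return [a-b for a,b in zip(e,ext) if b is not None]
    r=least_squares(f,np.array(X0[:free],float)); return r.x,r.fun
E
python3 - <<'E'
from h import *
d=load("wrist","2")
u0,v0=c2p(129,99,180,180,5);u1,v1=c2p(632,558,180,180,5)
print(fitcirc(d,(u0,u1,v0,v1),.028,[.459,.281,.14]))
print(fitcirc(d,(u0,u1,v0,v1),.028,[.459,.281,.1415],2))
E
```

```text
(array([0.46081828, 0.27919256, 0.1377618 ]), array([ 0.19824114, -0.19861778, -0.20672948,  0.22511642]))
(array([0.46079785, 0.28081364]), array([-1.07302908,  1.08008882, -1.20740413,  1.5534315 ]))
```

{"api": "servo_tool", "payload": {
  "steps": [
    [[4, 0, 1], [0, 0, 0], 0.8],
    [[8, 0, 2], [0, 0, 0], 0.8],
    [[12, 0, 3], [0, 0, 0], 0.8],
    [[16, 0, 4], [0, 0, 0], 0.8],
    [[20, 0, 4.9], [0, 0, 0], 0.8],
    [[24, 1, 4.9], [0, 0, 0], 0.8],
    [[28, 2, 4.9], [0, 0, 0], 0.8],
    [[31, 3.5, 4.9], [0, 0, 0], 0.8],
    [[33.3, 4.6, 4.9], [0, 0, 0], 0.8],
    [[33.3, 4.6, 4.9], [0, 0, 0], 0.8]
  ]
}}

```text
t: 3.72
tool_pos: [0.5057, -0.0554, 0.077]
ee_rot: [-1.578, 0.001, -1.575]
ft_force: [-0.5, 1.3, -1.2]
finger_gap: 0.0557
```

{"api": "servo_tool", "payload": {
  "steps": [
    [[0, 0, 0], [0, 0, 0], 0.8],
    [[0, 0, 0], [0, 0, 0], 0.8]
  ]
}}

```text
t: 3.88
tool_pos: [0.5074, -0.0514, 0.0799]
ee_rot: [-1.573, 0.001, -1.571]
ft_force: [0.1, -0.8, -0.3]
finger_gap: 0.0558
```

Run:
```python
from h import *
from workcell import bot
d=snap("wrist","3"); o=bot.observe(); print(o["t"],o["tool_pos"],o["ee_rot"],o["ft_force"],o["finger_gap"])
crop("wrist","3",180,110,332,302,5,"x"); im=cv2.imread("pics/x.png"); cv2.imwrite("pics/c8.png",cv2.resize(im[:600],None,fx=1,fy=1))
crop("wrist","3",180,180,332,302,5,"c9")
```

```text
3.9333 [ 0.50770727 -0.05101562  0.08035941] [-1.57187588e+00  5.54850511e-04 -1.57009632e+00] [ 0.11519986  0.6520775  -0.59824125] 0.055143693778705205
```

View pics/wrist3.png

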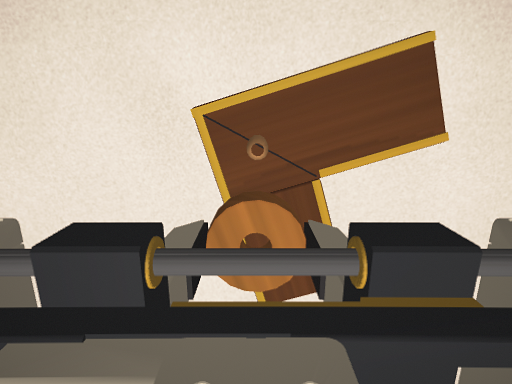

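View pics/c8.png

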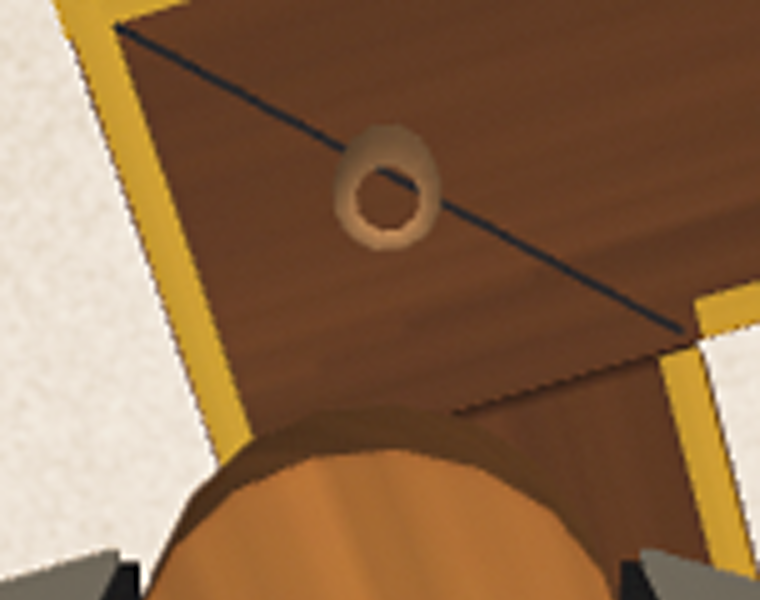

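View pics/c9.png

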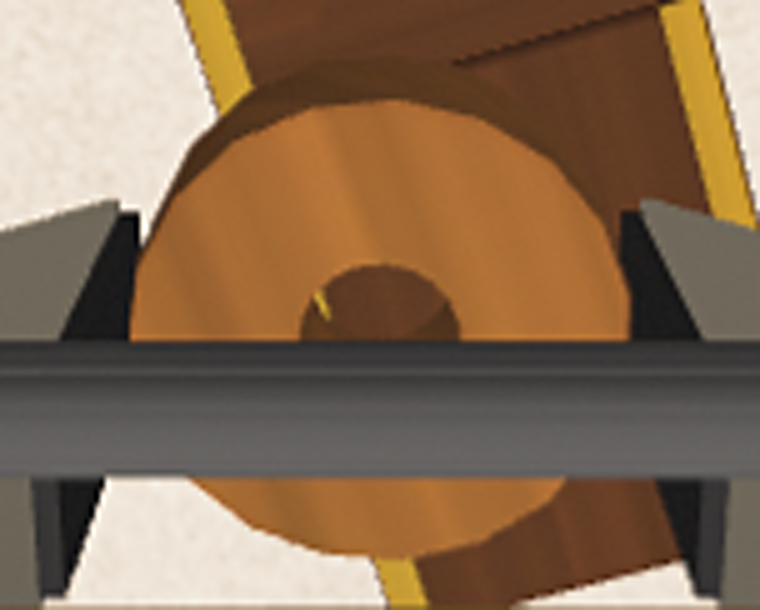

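Run:
```python
from h import *
d=load("wrist","3")
u0,v0=c2p(129,99,180,180,5);u1,v1=c2p(632,557,180,180,5)
f,_=fitcirc(d,(u0,u1,v0,v1),.028,[.508,-.051,.093]); print("ring",f,_)
p=c2p(387,199,180,110,5)
t=onz(d,*p,.059); print("dowel",t)
for z in (.090,.092,.094):
  g,_=fitcirc(d,(u0,u1,v0,v1),.028,[.508,-.051,z],2); print(z,g,t[:2]-g)
```

```text
ring [ 0.50790127 -0.05388785  0.08780488] [ 0.23357726 -0.23340406 -0.24335782  0.26512118]
dowel [ 0.50864121 -0.00261802  0.059     ]
0.09 [ 0.50790464 -0.05293242] [0.00073657 0.0503144 ]
0.092 [ 0.50790769 -0.05206382] [0.00073352 0.04944579]
0.094 [ 0.50791072 -0.05119709] [0.00073049 0.04857907]
```

{"api": "servo_tool", "payload": {
  "steps": [
    [[-2.5, 0, 0.07], [0, 0, 0], 0.8],
    [[-4.95, 0, 0.07], [0, 0, 0], 0.8],
    [[-4.95, 0, 0.07], [0, 0, 0], 0.8],
    [[-4.95, 0.7, 0.07], [0, 0, 0], 0.8],
    [[-4.95, 1.2, 0.07], [0, 0, 0], 0.8],
    [[-4.95, 1.5, 0.07], [0, 0, 0], 0.8],
    [[-4.95, 1.7, 0.07], [0, 0, 0], 0.8],
    [[-4.95, 1.9, 0.07], [0, 0, 0], 0.8],
    [[-4.95, 1.9, 0.07], [0, 0, 0], 0.8],
    [[-4.95, 1.9, 0.07], [0, 0, 0], 0.8]
  ]
}}

```text
t: 4.77
tool_pos: [0.5087, -0.0028, 0.0616]
ee_rot: [-1.571, 0.0, -1.571]
ft_force: [0.3, 0.9, -1.2]
finger_gap: 0.0558
```

Run:
```python
from h import *
from workcell import bot
d=snap("wrist","4"); o=bot.observe(); print(o["t"],o["tool_pos"],o["ee_rot"],o["ft_force"],o["torque"],o["finger_gap"])
crop("wrist","4",180,180,332,302,5,"c10")
```

```text
4.8167 [ 0.50881613 -0.00277363  0.06176273] [-1.57061286e+00  5.30913422e-06 -1.57134378e+00] [ 0.35237276  0.08630574 -0.58811716] [ 0.04041097 -0.01211579  0.00983308] 0.055429114091711834
```

View pics/c10.png

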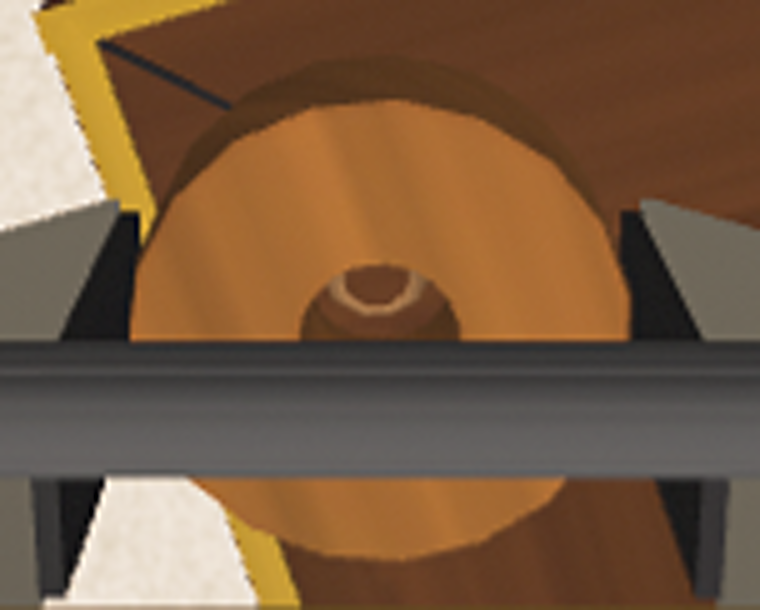

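{"api": "servo_tool", "payload": {
  "steps": [
    [[0, 0.5, -0.03], [0, 0, 0], 0.8],
    [[0, 1, -0.03], [0, 0, 0], 0.8],
    [[0, 1.5, -0.03], [0, 0, 0], 0.8],
    [[0, 1.8, -0.03], [0, 0, 0], 0.8],
    [[0, 1.8, -0.03], [0, 0, 0], 0.8]
  ]
}}

```text
t: 5.23
tool_pos: [0.5078, -0.0024, 0.0428]
ee_rot: [-1.572, 0.0, -1.571]
ft_force: [-0.1, 0.2, 0.3]
finger_gap: 0.0557
```

{"api": "servo_tool", "payload": {
  "steps": [
    [[0, 0.4, 0], [0, 0, 0], 0.8],
    [[0, 0.7, 0], [0, 0, 0], 0.8],
    [[0, 0.9, 0], [0, 0, 0], 0.8],
    [[0, 1.1, 0], [0, 0, 0], 0.8],
    [[0, 1.15, 0], [0, 0, 0], 0.8],
    [[0, 1.15, 0], [0, 0, 0], 0.8]
  ]
}}

```text
t: 5.73
tool_pos: [0.5084, -0.0025, 0.0328]
ee_rot: [-1.571, -0.0, -1.571]
ft_force: [-1.3, 0.7, 5.7]
finger_gap: 0.0556
```

{"api": "servo_tool", "payload": {
  "steps": [
    [[0, 0, 0], [0, 0, 0], 0.6],
    [[0, 0, 0], [0, 0, 0], 0.3],
    [[0, 0, 0], [0, 0, 0], 0],
    [[0, 0, 0], [0, 0, 0], 0],
    [[0, 0, 0], [0, 0, 0], 0],
    [[0, -2, 0], [0, 0, 0], 0],
    [[0, -6, 0], [0, 0, 0], 0],
    [[0, -10, 0], [0, 0, 0], 0],
    [[0, -14, 0], [0, 0, 0], 0],
    [[0, -15.5, 0], [0, 0, 0], 0]
  ]
}}

```text
t: 6.57
tool_pos: [0.5106, -0.0027, 0.1927]
ee_rot: [-1.563, -0.001, -1.571]
ft_force: [1.5, -0.1, 0.8]
finger_gap: 0.0919
```

Run:
```python
from h import *
from workcell import bot
d=snap("wrist","5"); o=bot.observe(); print(o["t"],o["tool_pos"],o["ee_rot"],o["ft_force"],o["torque"],o["finger_gap"])
crop("wrist","5",180,80,360,220,4,"c11")
```

```text
6.6167 [ 0.5112807  -0.00284384  0.19357215] [-1.56019796 -0.00160783 -1.57069566] [0.58020184 0.41363125 1.6010768 ] [-0.04005404 -0.0439676  -0.02767407] 0.09168261632163864
```

View pics/c11.png

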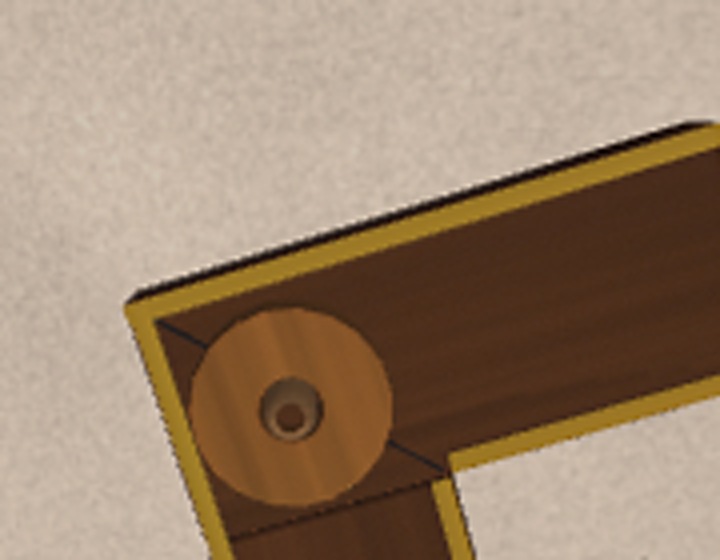

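{"api": "servo_tool", "payload": {
  "steps": [
    [[-4, 0, 1], [0, 0, 0], 0],
    [[-8, 0, 2], [0, 0, 0], 0],
    [[-12, 0, 3], [0, 0, 0], 0],
    [[-16, 0, 4], [0, 0, 0], 0],
    [[-20, 0, 5], [0, 0, 0], 0],
    [[-24, 0, 6], [0, 0, 0], 0],
    [[-28.7, 0, 7.2], [0, 0, 0], 0],
    [[-28.7, 0, 7.2], [0, 0, 0], 0],
    [[-28.7, 0, 7.2], [0, 0, 0], 0],
    [[-28.7, 0, 7.2], [0, 0, 0], 0]
  ]
}}

```text
t: 7.45
tool_pos: [0.5799, 0.2843, 0.186]
ee_rot: [-1.573, -0.001, -1.57]
ft_force: [-0.8, -0.1, -0.1]
finger_gap: 0.092
```

Run:
```python
from h import *
from workcell import bot
d=snap("wrist","6"); o=bot.observe(); print(o["t"],o["tool_pos"],o["ee_rot"],o["ft_force"],o["torque"],o["finger_gap"])
crop("wrist","6",215,140,295,215,7,"c12")
```

```text
7.5 [0.58002199 0.28344826 0.18647036] [-1.57211351e+00 -1.12629454e-03 -1.57107103e+00] [ 0.63644669 -0.58672102  0.53443708] [ 0.0173724  -0.01838739 -0.04620952] 0.09181726086662598
```

View pics/c12.png

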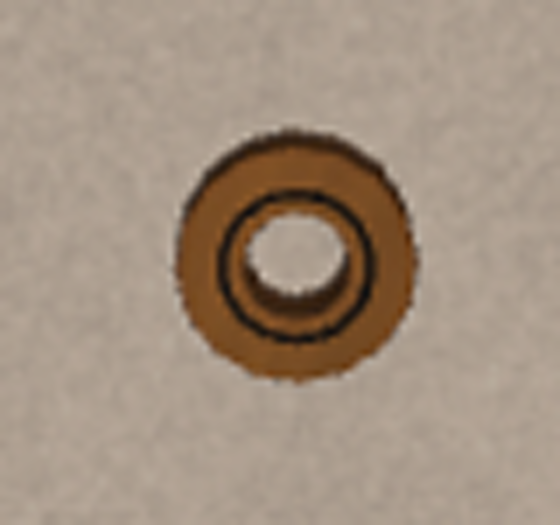

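Run:
```python
from h import *
d=load("wrist","6")
p=c2p(297,265,215,140,7); print(p,onz(d,*p,.02))
```

```text
(257.0, 177.42857142857144) [0.58163888 0.28467937 0.02      ]
```

{"api": "servo_tool", "payload": {
  "steps": [
    [[0, 4, 0.15], [0, 0, 0], 0],
    [[0, 8, 0.15], [0, 0, 0], 0],
    [[0, 12, 0.15], [0, 0, 0], 0],
    [[0, 15, 0.15], [0, 0, 0], 0],
    [[0, 17, 0.15], [0, 0, 0], 0],
    [[0, 18, 0.15], [0, 0, 0], 0],
    [[0, 18, 0.15], [0, 0, 0], 0.3],
    [[0, 18, 0.15], [0, 0, 0], 0.6],
    [[0, 18, 0.15], [0, 0, 0], 0.9],
    [[0, 18, 0.15], [0, 0, 0], 0.9]
  ]
}}

```text
t: 8.33
tool_pos: [0.5832, 0.2847, 0.0094]
ee_rot: [-1.567, 0.001, -1.571]
ft_force: [0.9, 0.3, 1.1]
finger_gap: 0.0697
```

{"api": "servo_tool", "payload": {
  "steps": [
    [[0, 0, 0], [0, 0, 0], 0.9],
    [[0, 0, 0], [0, 0, 0], 0.9],
    [[0, 0, 0], [0, 0, 0], 0.9],
    [[0, 0, 0], [0, 0, 0], 0.9],
    [[0, 0, 0], [0, 0, 0], 0.9],
    [[0, 0, 0], [0, 0, 0], 0.9]
  ]
}}

```text
t: 8.83
tool_pos: [0.582, 0.2846, 0.0075]
ee_rot: [-1.57, 0.0, -1.571]
ft_force: [-0.8, 0.5, 1.7]
finger_gap: 0.0394
```

{"api": "servo_tool", "payload": {
  "steps": [
    [[0, -3, 0], [0, 0, 0], 0.9],
    [[0, -7, 0], [0, 0, 0], 0.9],
    [[4, -9, -1], [0, 0, 0], 0.9],
    [[8, -9, -2], [0, 0, 0], 0.9],
    [[12, -9, -3], [0, 0, 0], 0.9],
    [[16, -9, -4], [0, 0, 0], 0.9],
    [[20, -9, -5], [0, 0, 0], 0.9],
    [[24, -9, -6], [0, 0, 0], 0.9],
    [[28, -9, -7.35], [0, 0, 0], 0.9],
    [[32, -7.35, -7.35], [0, 0, 0], 0.9]
  ]
}}

```text
t: 9.67
tool_pos: [0.5077, -0.0339, 0.084]
ee_rot: [-1.568, -0.001, -1.57]
ft_force: [1.4, -0.5, -1.3]
finger_gap: 0.0389
```

{"api": "servo_tool", "payload": {
  "steps": [
    [[0.65, 0, 0], [0, 0, 0], 0.9],
    [[0.65, 0, 0], [0, 0, 0], 0.9],
    [[0.65, 0, 0], [0, 0, 0], 0.9]
  ]
}}

```text
t: 9.92
tool_pos: [0.5086, -0.0386, 0.082]
ee_rot: [-1.571, 0.0, -1.572]
ft_force: [-0.0, 0.9, 0.4]
finger_gap: 0.0389
```

Run:
```python
from h import *
from workcell import bot
d=snap("wrist","7"); o=bot.observe(); print(o["t"],o["tool_pos"],o["ee_rot"],o["ft_force"],o["torque"],o["finger_gap"])
crop("wrist","7",180,110,332,230,5,"c13")
crop("wrist","7",180,180,332,302,5,"c14")
```

```text
9.9667 [ 0.50875036 -0.03784257  0.08216241] [-1.57050224e+00  3.55808936e-04 -1.57056097e+00] [-0.15662116  0.0686218  -0.76237724] [-0.00457107  0.02203984  0.02428896] 0.03885404574263269
```

View pics/c13.png

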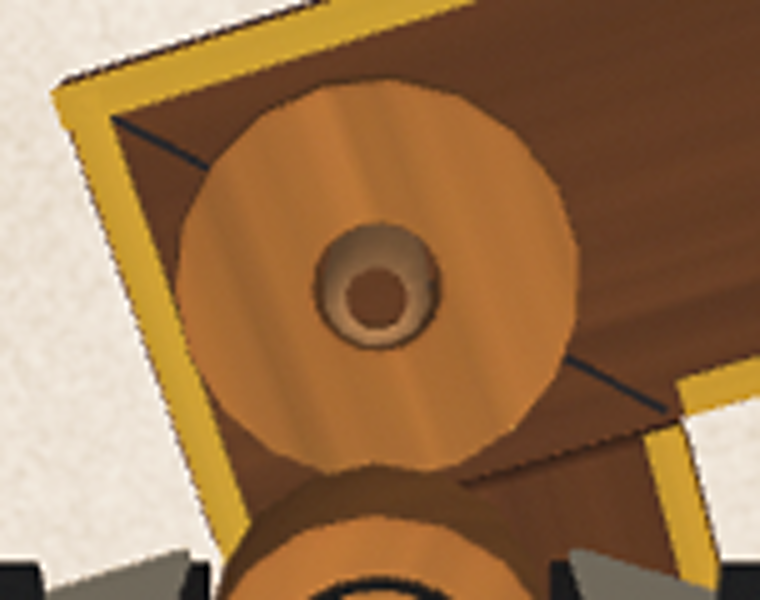

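View pics/c14.png

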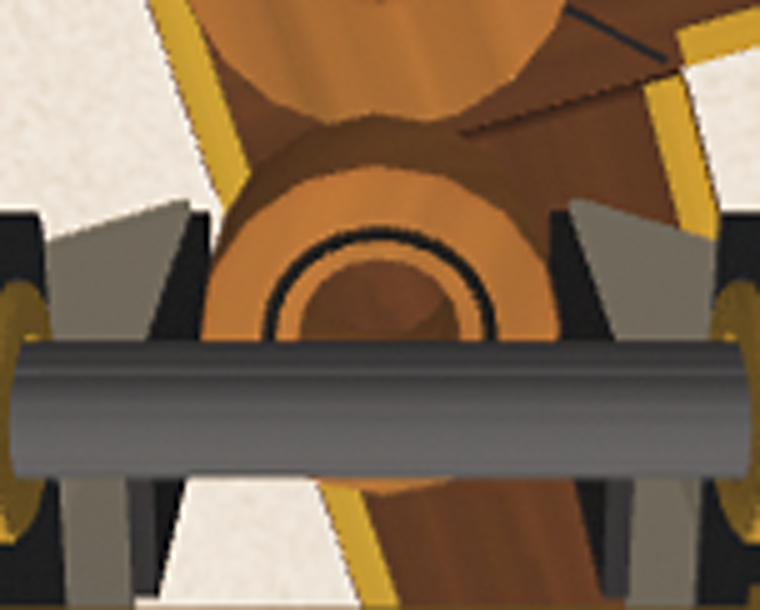

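Run:
```python
from h import *
d=load("wrist","7")
u0,v0=c2p(201,166,180,180,5);u1,v1=c2p(560,494,180,180,5)
f,_=fitcirc(d,(u0,u1,v0,v1),.020,[.508,-.04,.093]); print("ring",f,_)
p=c2p(376,298,180,110,5)
t=onz(d,*p,.059); print("dowel",t, d["R"].T@-d["t"])
for z in (.090,.092,.094):
  g,_=fitcirc(d,(u0,u1,v0,v1),.020,[.508,-.04,z],2); print(z,g,t[:2]-g)
```

```text
ring [ 0.50916091 -0.04068687  0.09010506] [ 0.10910241 -0.10909377 -0.11511086  0.12239115]
dowel [ 0.5086395  -0.00247603  0.059     ] [0.50918548 0.03031612 0.23946216]
0.09 [ 0.50916089 -0.04073457] [-0.00052139  0.03825854]
0.092 [ 0.50916115 -0.03982694] [-0.00052165  0.0373509 ]
0.094 [ 0.50916141 -0.03892025] [-0.00052191  0.03644421]
```

{"api": "servo_tool", "payload": {
  "steps": [
    [[-2, 0, -0.05], [0, 0, 0], 0.9],
    [[-3.6, 0, -0.05], [0, 0, 0], 0.9],
    [[-3.6, 0, -0.05], [0, 0, 0], 0.9],
    [[-3.6, 0.6, -0.05], [0, 0, 0], 0.9],
    [[-3.6, 1.2, -0.05], [0, 0, 0], 0.9],
    [[-3.6, 1.5, -0.05], [0, 0, 0], 0.9],
    [[-3.6, 1.8, -0.05], [0, 0, 0], 0.9],
    [[-3.6, 1.8, -0.05], [0, 0, 0], 0.9],
    [[-3.6, 1.8, -0.05], [0, 0, 0], 0.9]
  ]
}}

```text
t: 10.72
tool_pos: [0.5079, -0.0031, 0.0637]
ee_rot: [-1.571, 0.0, -1.571]
ft_force: [0.3, -0.1, -0.3]
finger_gap: 0.0392
```

Run:
```python
from h import *
from workcell import bot
d=snap("wrist","8"); o=bot.observe(); print(o["t"],o["tool_pos"],o["ee_rot"],o["ft_force"],o["torque"],o["finger_gap"])
crop("wrist","8",180,180,332,302,5,"c15")
```

```text
10.7667 [ 0.50800805 -0.00306971  0.06392067] [-1.57090103e+00  1.79205071e-05 -1.57135728e+00] [ 0.66048581 -0.61614057 -0.74239813] [-0.01927027 -0.00082991 -0.02982939] 0.03934027860043773
```

View pics/c15.png

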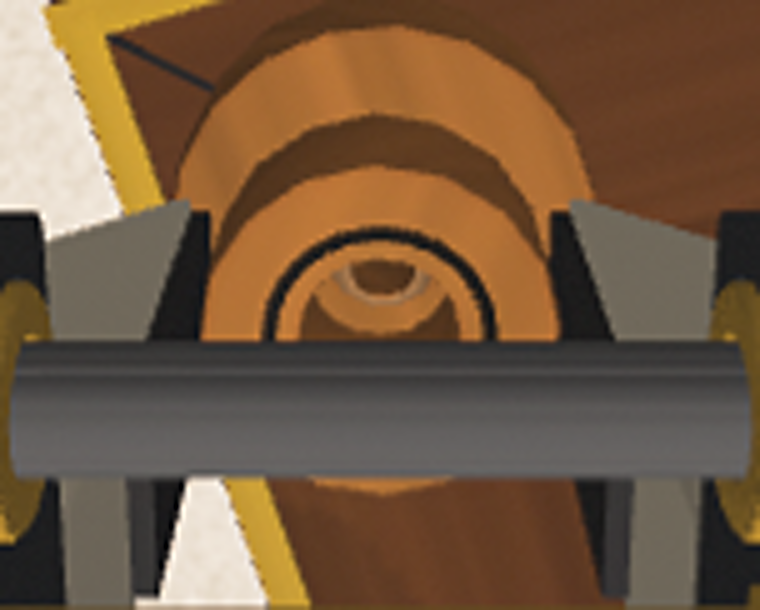

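{"api": "servo_tool", "payload": {
  "steps": [
    [[-0.03, 0.3, 0], [0, 0, 0], 0.9],
    [[-0.03, 0.6, 0], [0, 0, 0], 0.9],
    [[-0.03, 0.8, 0], [0, 0, 0], 0.9],
    [[-0.03, 1.0, 0], [0, 0, 0], 0.9],
    [[-0.03, 1.1, 0], [0, 0, 0], 0.9],
    [[-0.03, 1.1, 0], [0, 0, 0], 0.9],
    [[-0.03, 1.1, 0], [0, 0, 0], 0.9]
  ]
}}

```text
t: 11.35
tool_pos: [0.508, -0.0024, 0.053]
ee_rot: [-1.571, -0.0, -1.571]
ft_force: [0.8, -0.9, 0.4]
finger_gap: 0.0392
```

{"api": "servo_tool", "payload": {
  "steps": [
    [[0, 0.05, 0], [0, 0, 0], 0.9],
    [[0, 0.1, 0], [0, 0, 0], 0.9],
    [[0, 0.1, 0], [0, 0, 0], 0.9],
    [[0, 0.1, 0], [0, 0, 0], 0.9]
  ]
}}

```text
t: 11.68
tool_pos: [0.5081, -0.0024, 0.0524]
ee_rot: [-1.57, -0.0, -1.571]
ft_force: [-1.2, -0.1, 5.3]
finger_gap: 0.0392
```

{"api": "servo_tool", "payload": {
  "steps": [
    [[0, 0, 0], [0, 0, 0], 0.6],
    [[0, 0, 0], [0, 0, 0], 0.3],
    [[0, 0, 0], [0, 0, 0], 0],
    [[0, 0, 0], [0, 0, 0], 0],
    [[0, 0, 0], [0, 0, 0], 0],
    [[0, -3, 0], [0, 0, 0], 0],
    [[0, -7, 0], [0, 0, 0], 0],
    [[0, -11, 0], [0, 0, 0], 0],
    [[0, -14, 0], [0, 0, 0], 0],
    [[0, -14, 0], [0, 0, 0], 0]
  ]
}}

```text
t: 12.52
tool_pos: [0.5112, -0.0028, 0.1983]
ee_rot: [-1.559, -0.002, -1.571]
ft_force: [1.0, 0.0, 0.5]
finger_gap: 0.0906
```

{"api": "servo_tool", "payload": {
  "steps": [
    [[0, 0, 0], [0, 0, 0], 0],
    [[0, 0, 0], [0, 0, 0], 0]
  ]
}}

```text
t: 12.68
tool_pos: [0.5074, -0.0023, 0.1912]
ee_rot: [-1.572, 0.0, -1.571]
ft_force: [-0.1, -0.7, -0.2]
finger_gap: 0.0921
```

Run:
```python
from h import *
from workcell import bot
d=snap("wrist","9"); o=bot.observe(); print(o["t"],o["tool_pos"],o["ee_rot"],o["ft_force"],o["torque"],o["finger_gap"])
crop("wrist","9",190,120,340,230,5,"c16")
```

```text
12.7333 [ 0.50706758 -0.00229251  0.19058884] [-1.57346345e+00  3.98775401e-04 -1.57078482e+00] [-0.5079715  -0.2859905   0.44968212] [-0.03622066  0.01336577  0.04673235] 0.0918964133750726
```

View pics/c16.png

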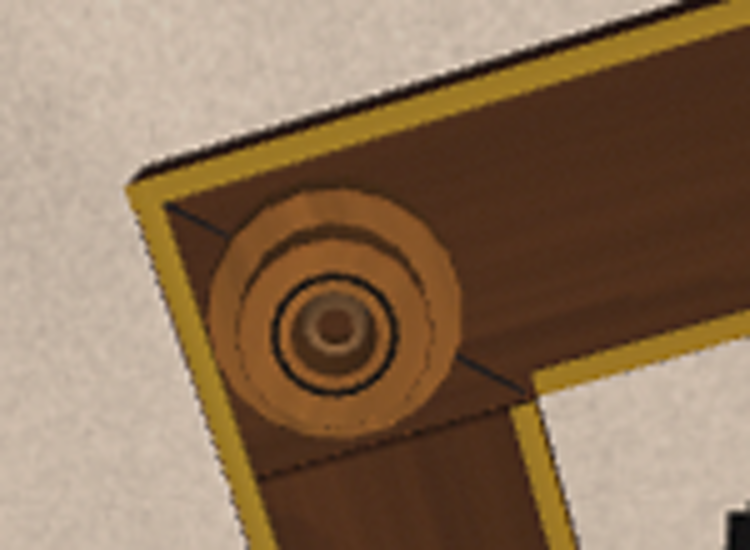

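{"api": "servo_tool", "payload": {
  "steps": [
    [[3.8, -1, 0], [0, 0, 0], 0],
    [[7.6, -2, 0], [0, 0, 0], 0],
    [[11.4, -3, 0], [0, 0, 0], 0],
    [[15.2, -4, 0], [0, 0, 0], 0],
    [[19, -5, 0], [0, 0, 0], 0],
    [[22.8, -6, 0], [0, 0, 0], 0],
    [[26.6, -7, 0], [0, 0, 0], 0],
    [[30.4, -8, 0], [0, 0, 0], 0],
    [[34, -8, 0], [0, 0, 0], 0],
    [[34, -8, 0], [0, 0, 0], 0]
  ]
}}

```text
t: 13.57
tool_pos: [0.5066, -0.3486, 0.2693]
ee_rot: [-1.573, -0.001, -1.576]
ft_force: [-0.6, 1.1, -0.4]
finger_gap: 0.0915
```

{"api": "servo_tool", "payload": {
  "steps": [
    [[0, 0, 0], [0, 0, 0], 0],
    [[0, 0, 0], [0, 0, 0], 0],
    [[0, 0, 0], [0, 0, 0], 0]
  ]
}}

```text
t: 13.82
tool_pos: [0.508, -0.341, 0.271]
ee_rot: [-1.572, 0.002, -1.57]
ft_force: [0.4, 0.9, -0.2]
finger_gap: 0.0921
```

Run:
```python
from h import *
from workcell import bot
d=snap("wrist","10"); o=bot.observe(); print(o["t"],o["tool_pos"],o["ee_rot"],o["ft_force"],o["torque"],o["finger_gap"])
```

```text
13.8667 [ 0.50811593 -0.34093041  0.27141529] [-1.57170510e+00  1.17548724e-03 -1.56925394e+00] [ 0.07306906  0.27155454 -0.2079884 ] [-0.02324276 -0.00485137  0.02417403] 0.0916725466798965
```

View pics/wrist10.png

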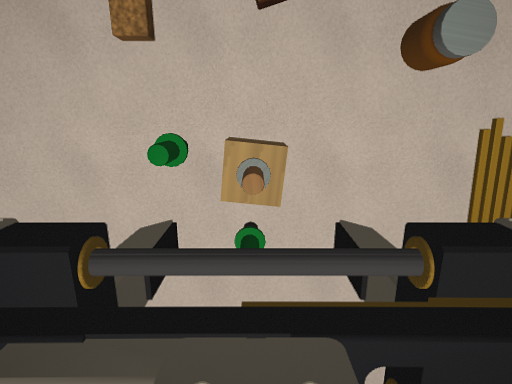

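Run:
```python
from h import *
crop("wrist","10",210,130,300,215,7,"c17")
```

```text
(no output)
```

View pics/c17.png

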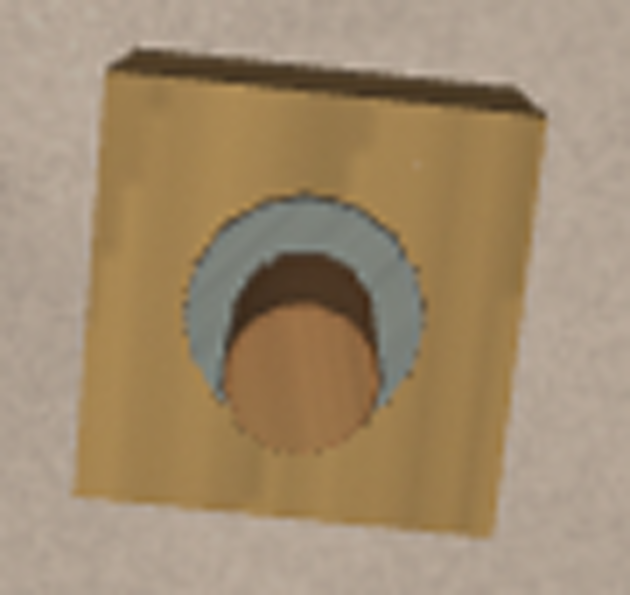

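Run:
```python
from h import *
d=load("wrist","10")
p=c2p(301.5,378,210,130,7); print(p,onz(d,*p,.116))
u0,_=c2p(184,0,210,130,7);u1,v0=c2p(425,195,210,130,7)
print(fitcirc(d,(u0,u1,v0,None),.022,[.506,-.343,.066],2))
u0,v0=c2p(222,301,210,130,7);u1,v1=c2p(381,455,210,130,7)
print(fitcirc(d,(u0,u1,v0,v1),.013,[.506,-.343,.116],2))
```

```text
(252.64285714285714, 183.57142857142856) [ 0.50495011 -0.3446995   0.116     ]
(array([ 0.50492457, -0.34476861]), array([-0.11841893,  0.11839072,  0.00358613]))
(array([ 0.50494951, -0.34485161]), array([-0.42750678,  0.42738884, -0.47154486,  0.5009366 ]))
```

{"api": "servo_tool", "payload": {
  "steps": [
    [[0.35, 4, -0.3], [0, 0, 0], 0],
    [[0.35, 8, -0.3], [0, 0, 0], 0],
    [[0.35, 12, -0.3], [0, 0, 0], 0],
    [[0.35, 15, -0.3], [0, 0, 0], 0],
    [[0.35, 17.5, -0.3], [0, 0, 0], 0],
    [[0.35, 19.2, -0.3], [0, 0, 0], 0],
    [[0.35, 19.8, -0.3], [0, 0, 0], 0],
    [[0.35, 19.8, -0.3], [0, 0, 0], 0],
    [[0.35, 19.8, -0.3], [0, 0, 0], 0]
  ]
}}

```text
t: 14.62
tool_pos: [0.5057, -0.3456, 0.075]
ee_rot: [-1.57, -0.001, -1.57]
ft_force: [0.3, -0.5, 0.4]
finger_gap: 0.0919
```

Run:
```python
from h import *
from workcell import bot
d=snap("wrist","11"); o=bot.observe(); print(o["t"],o["tool_pos"],o["ee_rot"],o["ft_force"],o["torque"],o["finger_gap"])
```

```text
14.6667 [ 0.50589891 -0.34605581  0.07560869] [-1.56880738 -0.00168149 -1.57004789] [ 0.14149576 -0.22003177  0.43786341] [-0.02725426 -0.00673987  0.01156376] 0.09232822984060107
```

View pics/wrist11.png

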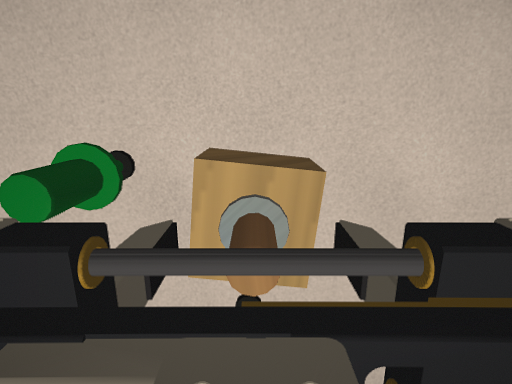

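{"api": "servo_tool", "payload": {
  "steps": [
    [[-0.05, 0.2, 0], [0, 0, 0], 0.3],
    [[-0.05, 0.2, 0], [0, 0, 0], 0.6],
    [[-0.05, 0.2, 0], [0, 0, 0], 0.9],
    [[-0.05, 0.2, 0], [0, 0, 0], 1],
    [[-0.05, 0.2, 0], [0, 0, 0], 1],
    [[-0.05, 0.2, 0], [0, 0, 0], 1],
    [[-0.05, 0.2, 0], [0, 0, 0], 1],
    [[-0.05, 0.2, 0], [0, 0, 0], 1],
    [[-0.05, 0.2, 0], [0, 0, 0], 1],
    [[-0.05, 0.2, 0], [0, 0, 0], 1]
  ]
}}

```text
t: 15.5
tool_pos: [0.505, -0.3454, 0.072]
ee_rot: [-1.571, 0.0, -1.571]
ft_force: [0.2, -0.4, -0.3]
finger_gap: 0.0297
```

{"api": "servo_tool", "payload": {
  "steps": [
    [[0, 0, 0], [0, 0, 0], 1],
    [[0, 0, 0], [0, 0, 0], 1],
    [[0, 0, 0], [0, 0, 0], 1]
  ]
}}

```text
t: 15.75
tool_pos: [0.5049, -0.3454, 0.072]
ee_rot: [-1.571, 0.0, -1.571]
ft_force: [0.8, 0.3, 0.8]
finger_gap: 0.0258
```

{"api": "servo_tool", "payload": {
  "steps": [
    [[0, -0.5, 0], [0, 0, 0], 1],
    [[0, -1.5, 0], [0, 0, 0], 1],
    [[0, -3, 0], [0, 0, 0], 1],
    [[0, -5, 0], [0, 0, 0], 1],
    [[0, -7, 0], [0, 0, 0], 1],
    [[0, -9, 0], [0, 0, 0], 1],
    [[0, -11, 0], [0, 0, 0], 1],
    [[0, -11, 0], [0, 0, 0], 1],
    [[0, -11, 0], [0, 0, 0], 1]
  ]
}}

```text
t: 16.5
tool_pos: [0.5054, -0.3458, 0.1835]
ee_rot: [-1.568, -0.002, -1.571]
ft_force: [0.2, 0.8, -1.4]
finger_gap: 0.0257
```

Run:
```python
from h import *
from workcell import bot
d=snap("side","12"); o=bot.observe(); print(o["t"],o["tool_pos"],o["ee_rot"],o["ft_force"],o["torque"],o["finger_gap"])
snap("wrist","12")
crop("side","12",190,60,350,200,5,"c18")
```

```text
16.55 [ 0.50476375 -0.34524824  0.18192398] [-1.57070604e+00 -5.76509662e-06 -1.57080921e+00] [-0.15440835 -0.00235965 -1.76200826] [-0.01563261  0.05733682 -0.04447843] 0.02560578679644684
```

View pics/c18.png

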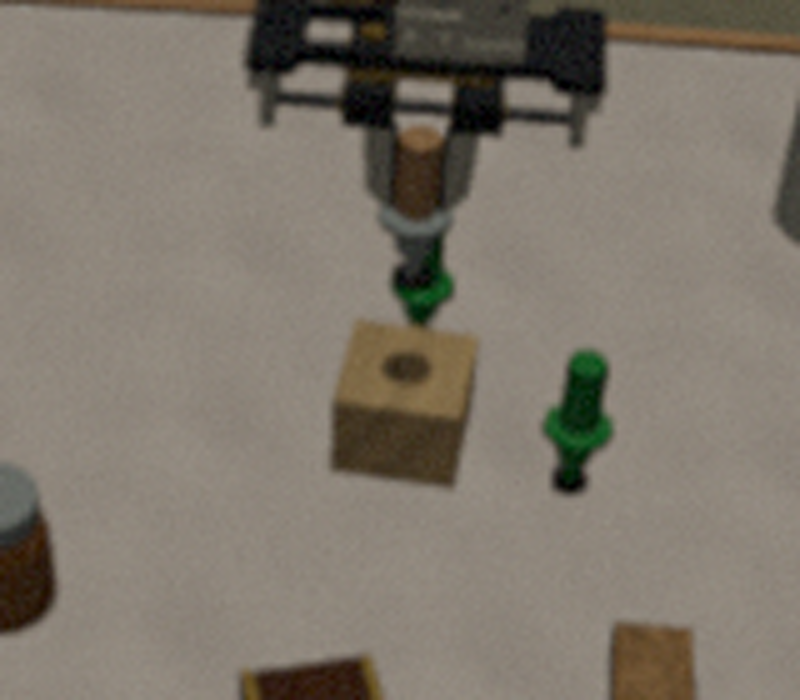

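View pics/wrist12.png

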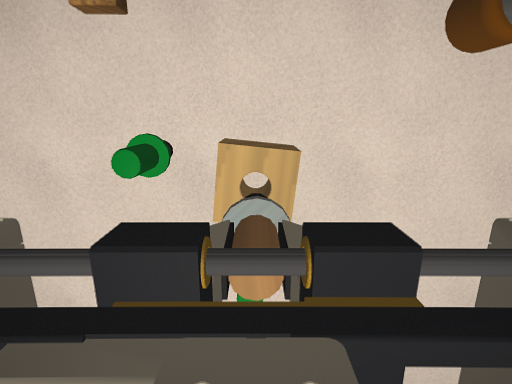

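{"api": "servo_tool", "payload": {
  "steps": [
    [[-2, 0, 0], [0, 0, 0], 1],
    [[-5.5, 0, 0.1], [0, 0, 0], 1],
    [[-9.5, 0, 0.2], [0, 0, 0], 1],
    [[-13.5, 0, 0.3], [0, 0, 0], 1],
    [[-17.5, 0, 0.3], [0, 0, 0], 1],
    [[-21.5, 0, 0.3], [0, 0, 0], 1],
    [[-25.5, 0, 0.3], [0, 0, 0], 1],
    [[-29.5, 0, 0.3], [0, 0, 0], 1],
    [[-32.5, 1, 0.3], [0, 0, 0], 1],
    [[-34.2, 3, 0.3], [0, 0, 0], 1]
  ]
}}

```text
t: 17.43
tool_pos: [0.5082, -0.0002, 0.1524]
ee_rot: [-1.569, 0.001, -1.568]
ft_force: [0.3, 0.3, -1.5]
finger_gap: 0.0257
```

{"api": "servo_tool", "payload": {
  "steps": [
    [[0, 1, 0], [0, 0, 0], 1],
    [[0, 1, 0], [0, 0, 0], 1],
    [[0, 1, 0], [0, 0, 0], 1]
  ]
}}

```text
t: 17.68
tool_pos: [0.5074, -0.004, 0.1411]
ee_rot: [-1.573, -0.0, -1.571]
ft_force: [0.0, -0.1, -0.5]
finger_gap: 0.0256
```

Run:
```python
from h import *
from workcell import bot
d=snap("side","13"); o=bot.observe(); print(o["t"],o["tool_pos"],o["ee_rot"],o["ft_force"],o["torque"],o["finger_gap"])
snap("wrist","13"); snap("scene","13")
crop("side","13",190,130,320,250,5,"c19")
crop("scene","13",220,130,320,250,5,"c20")
crop("wrist","13",160,160,352,304,4,"c21")
```

```text
17.7333 [ 0.50808936 -0.00443654  0.14185722] [-1.57138582e+00 -2.60011718e-04 -1.57169038e+00] [ 0.21304588  0.20016118 -0.28551316] [-0.00954946 -0.03729689 -0.00245498] 0.025638174520022226
```

View pics/c19.png

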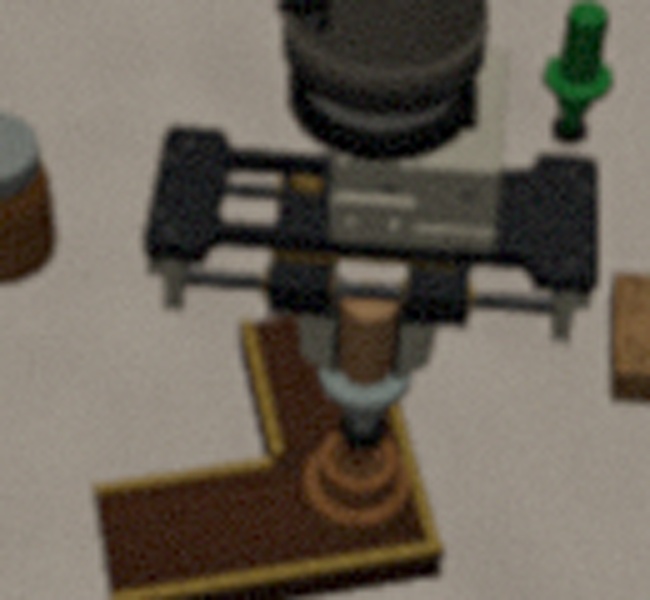

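View pics/c20.png

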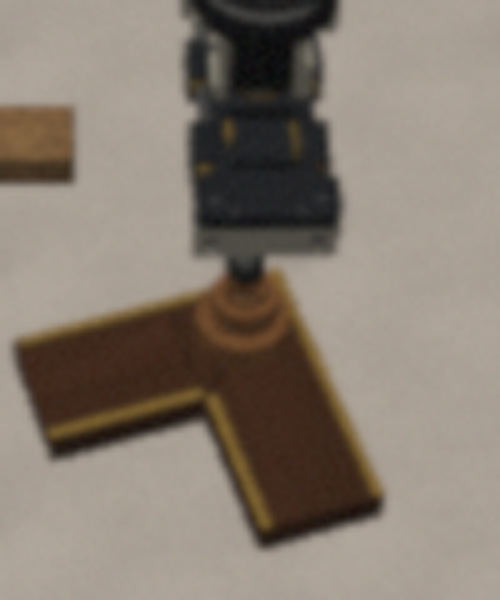

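View pics/c21.png

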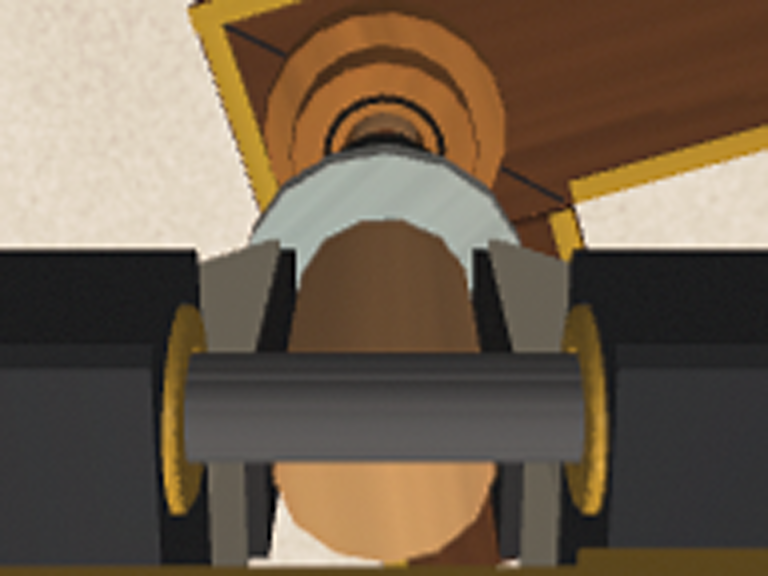

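{"api": "servo_tool", "payload": {
  "steps": [
    [[-0.12, 0.5, 0], [0, 0, 0], 1],
    [[-0.12, 1, 0], [0, 0, 0], 1],
    [[-0.12, 1.4, 0], [0, 0, 0], 1],
    [[-0.12, 1.6, 0], [0, 0, 0], 1],
    [[-0.12, 1.6, 0], [0, 0, 0], 1],
    [[-0.12, 1.6, 0], [0, 0, 0], 1]
  ]
}}

```text
t: 18.33
tool_pos: [0.5079, -0.0023, 0.1258]
ee_rot: [-1.571, 0.0, -1.571]
ft_force: [-0.7, 0.5, -0.7]
finger_gap: 0.0257
```

Run:
```python
from h import *
from workcell import bot
d=snap("side","14"); o=bot.observe(); print(o["t"],o["tool_pos"],o["ee_rot"],o["ft_force"],o["torque"],o["finger_gap"])
snap("scene","14")
a=cv2.imread("pics/side14.png")[170:250,210:320]; b=cv2.imread("pics/scene14.png")[160:240,220:320]
cv2.imwrite("pics/c22.png",np.hstack([cv2.resize(k,None,fx=3.8,fy=6,interpolation=cv2.INTER_CUBIC) if 0 else cv2.resize(k,None,fx=3.8,fy=3.8,interpolation=cv2.INTER_CUBIC) for k in (a,b)]))
```

```text
18.3833 [ 0.50804145 -0.00225793  0.12605221] [-1.57065707e+00 -5.59364701e-05 -1.57077377e+00] [-0.22351279  1.22706756 -0.88516648] [-0.02294992 -0.01341783 -0.00481974] 0.025523134577179477
```

View pics/c22.png

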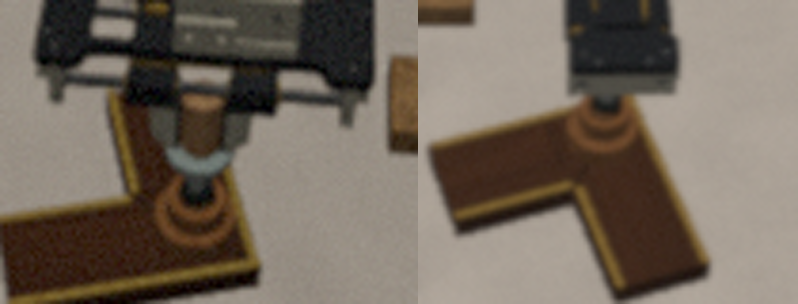

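{"api": "servo_tool", "payload": {
  "steps": [
    [[0, 0.2, 0], [0, 0, 0], 1],
    [[0, 0.4, 0], [0, 0, 0], 1],
    [[0, 0.6, 0], [0, 0, 0], 1],
    [[0, 0.8, 0], [0, 0, 0], 1],
    [[0, 0.8, 0], [0, 0, 0], 1],
    [[0, 0.8, 0], [0, 0, 0], 1],
    [[0, 0.8, 0], [0, 0, 0], 1]
  ]
}}

```text
t: 19.02
tool_pos: [0.5081, -0.0022, 0.1181]
ee_rot: [-1.57, -0.0, -1.571]
ft_force: [0.2, 0.3, -0.7]
finger_gap: 0.0254
```

{"api": "servo_tool", "payload": {
  "steps": [
    [[0, 0.2, 0], [0, 0, 0], 1],
    [[0, 0.35, 0], [0, 0, 0], 1],
    [[0, 0.35, 0], [0, 0, 0], 1],
    [[0, 0.35, 0], [0, 0, 0], 1],
    [[0, 0.35, 0], [0, 0, 0], 1]
  ]
}}

```text
t: 19.43
tool_pos: [0.5081, -0.0022, 0.1146]
ee_rot: [-1.57, -0.0, -1.571]
ft_force: [-0.2, -0.1, 2.1]
finger_gap: 0.0256
```

Run:
```python
from h import *
from workcell import bot
F=[];Z=[]
for i in range(6):
    snap("wrist","15"); o=bot.observe(); F.append(o["ft_force"]);Z.append(o["tool_pos"])
print(o["t"],np.mean(F,0),np.mean(Z,0),o["ee_rot"],o["finger_gap"])
snap("side","15"); snap("scene","15")
a=cv2.imread("pics/side15.png")[170:250,210:320]; b=cv2.imread("pics/scene15.png")[160:240,220:320]
cv2.imwrite("pics/c23.png",np.hstack([cv2.resize(k,None,fx=3.8,fy=3.8,interpolation=cv2.INTER_CUBIC) for k in (a,b)]))
```

```text
19.7333 [0.41863284 0.37704106 1.2811807 ] [ 0.50810699 -0.00224546  0.11462624] [-1.57038596e+00 -3.45880548e-05 -1.57082445e+00] 0.025595975226710067
```

View pics/c23.png

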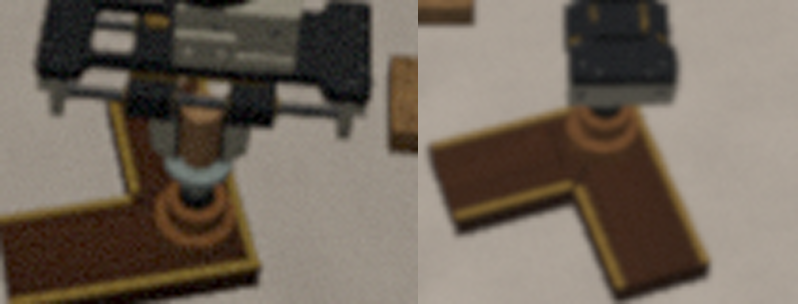

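View pics/wrist15.png

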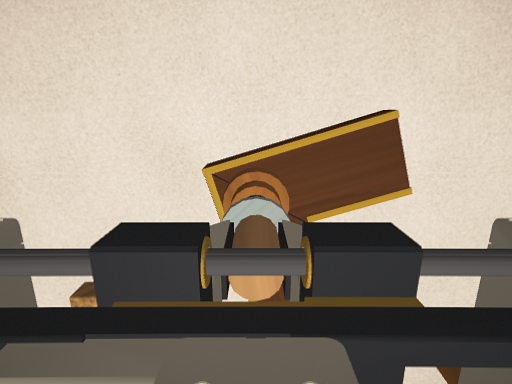

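{"api": "servo_tool", "payload": {
  "steps": [
    [[0, 0.1, 0], [0, 0, 0], 1],
    [[0, 0.1, 0], [0, 0, 0], 1],
    [[0, 0.1, 0], [0, 0, 0], 1],
    [[0, 0.1, 0], [0, 0, 0], 1],
    [[0, 0.1, 0], [0, 0, 0], 1],
    [[0, 0.1, 0], [0, 0, 0], 1]
  ]
}}

```text
t: 20.33
tool_pos: [0.5081, -0.0022, 0.1136]
ee_rot: [-1.57, -0.0, -1.571]
ft_force: [0.5, 0.1, 2.0]
finger_gap: 0.0253
```

Run:
```python
from h import *
from workcell import bot
F=[];Z=[]
for i in range(16):
    snap("wrist","16"); o=bot.observe(); F.append(o["ft_force"]);Z.append(o["tool_pos"])
print(o["t"],np.mean(F,0),np.std(F,0),np.mean(Z,0),o["ee_rot"],o["finger_gap"])
snap("side","16"); snap("scene","16")
crop("side","16",190,150,320,250,6,"c24")
```

```text
21.1333 [ 1.10837246 -0.01204049  2.31256056] [0.37792036 0.45373584 0.39191629] [ 0.50806239 -0.00224432  0.11355376] [-1.57047585e+00 -5.27129397e-05 -1.57080689e+00] 0.025302388377010782
```

View pics/c24.png

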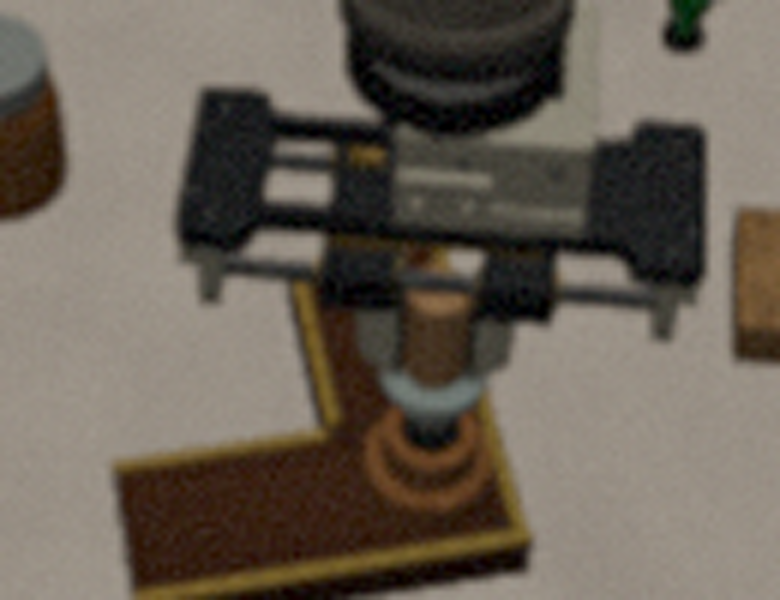

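View pics/scene16.png

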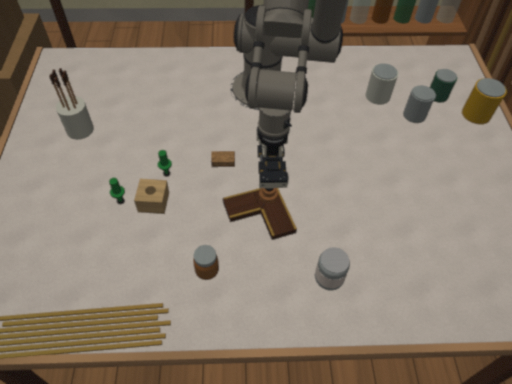

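Run:
```python
from workcell import bot
print(bot.finish_job()); print(bot.observe()["t"])
```

```text
the job is handed in; nothing more can be done
None
the job is handed in; nothing more can be done
```

The job is handed in at about 21 s: both rings are on the dowel and the press stick is held on them. No verdict was reported.

**What I did**
- I threaded the wide ring down onto the frame, then the narrow ring on top of it. Each landed with about 5–6 N upward, and the wrist view from above showed both lying flat and centred.
- I took the wooden and steel press stick out of the plywood stand and left the two green look-alikes alone. I lowered it onto the narrow ring's dark circle and kept the grip closed.

**Last checks**
- **Pose and grip:** the tool was at (0.508, -0.002, 0.1136) m and still. It was upright within about 0.001 rad, and the fingers read 25.3 mm on the 26 mm handle.
- **Push:** the wrist read +2.3 N. Adding about 1 N for the stick's weight gives roughly 3.3 N on the ring. That puts the foot about 8 mm in, and the height gives much the same.
- **View:** the side camera showed the foot centred on the ring. The scene camera showed the jar, tin and cork block where they started.

**Disagreements**
- The cameras disagreed by up to about 2–3 mm on the first ring positions. I went by offsets measured in the wrist camera alone.
- The final wrist reading also showed about 1.1 N sideways in x. I took this as drift and did not look into it.
- I inferred the foot's depth from force and height, and did not measure it directly.

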